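# Nest the melting pans and lock the hot-air gun on

### The job

Get the melting pans warming: pick up the small pan and set it down inside the big pan that stands in front of the hot-air gun's nozzle, sitting flat on its floor, with the two handles at least a quarter turn apart, leaving the big pan where it stands. Then switch the gun to run by itself: squeeze its trigger fully, press the lock button on its side while the trigger is in, and ease the trigger back so that the lock holds it when you let go. Do not disturb the cake, jar, carton or spatula.

Things in the scene. Friction and masses are not known exactly. Their poses are not given: they have to be found in the camera images.
- gun: cordless hot-air gun on its side in a fixed cradle. Origin on the bench under the trigger, z up; +x runs along the handle from battery end to barrel, +y is the way the trigger is squeezed, the nozzle points to -y. Handle: y -24 to 28 mm, top face 60 mm high, from x = -100 to the barrel; battery block 55 x 85 mm, 76 mm high, centred at x = -128. Open bench on the trigger's -y side
- nozzle (a point): centre of the mouth of the gun's steel nozzle, 42 mm in diameter, 46 mm high; axes as the gun's. It lies at gun x = 78, y = -130 mm. The barrel behind it is 66 mm in diameter, along gun y at x = 78 mm, from y = -75 to 96 mm, its top 79 mm high
- trigger_face (a point): middle of the front (-y) face of the gun's broad trigger, at gun x = 0, 80 mm high; axes as the gun's. The trigger is an upright plate 36 mm (x) by 10 mm (y), from 30 to 92 mm high, so it stands 32 mm above the handle's top face. It slides in gun +y. At rest its front face is at gun y = -40 mm
- gun_trigger (a joint): squeeze of the trigger, m: 0 let go, 0.014 fully squeezed. A spring pushes it back (4 N at rest, 10 N fully squeezed). Held by the lock it rests at about 0.0075
- lock_top (a point): centre of the top of the lock button, a round black button 24 mm in diameter on the gun's side that faces up, at gun x = 0, y = 8 mm, beside the trigger; 72 mm high at rest, 64 mm when fully pressed, then still 4 mm proud of the handle
- gun_lock (a joint): how far the lock button is pressed down, m: 0 out, 0.008 fully in (spring 2.5 N to 5.5 N). Blocked until the trigger is squeezed beyond 0.012. If the trigger is then eased back with the button still held in, a hook catches both: trigger and button stay at about 0.0075. A button let go before the trigger is eased pops out; squeezing the trigger fully frees the lock
- big_centre (a point): centre of the big steel pan (half-way up, 25 mm above the bench), axes of the pan: z up, +x towards its handle. Pan 124 mm across the rim and 112 mm across the foot, 50 mm high, walls 3 mm, floor 4 mm thick; loose, about 0.7 kg. Its handle, a bar 12 mm thick, rises from 40 mm high at the wall to 72 mm high at the tip
- big_tip (a point): tip of the big pan's handle, 130 mm from the pan's axis, 72 mm high
- small_centre (a point): centre of the small steel pan (half-way up, 37.5 mm above its underside), axes of the pan: z up, +x towards its handle. 90 mm across the rim, 84 mm across the foot, 75 mm high, open on top; loose, about 0.2 kg
- small_grip (a point): the place to take the small pan's straight level handle: 82 mm from the pan's axis and 66 mm above its underside. The handle is a bar 15 mm wide and 12 mm high, from 42 to 136 mm from the axis, along the pan's +x
- small_tip (a point): point near the end of the small pan's handle, 134 mm from the pan's axis, 66 mm above its underside
- cake: ring cake in dark glaze on a black card, 104 mm across, 50 mm high, origin under its centre; leave it alone
- jar: amber glass jar, 60 mm across, 130 mm high, standing by the rear of the gun, origin under its centre; leave it alone
- carton: open white card tray, 80 x 110 x 45 mm, origin under its centre; leave it alone
- spatula: long spatula lying on the bench, 240 mm long; leave it alone
Things that resemble listed ones, but are neither listed nor needed, are in the scene too. What is shaped like the part that bears small_centre but green is not meant.

How it is judged:
On the way, in this order (a step that is already met when the one before it is completed fails the run):
1. the small pan sits in the big pan, let go, handles apart (horizontal distance between small_centre and big_centre below 0.025 m and z of small_centre in the frame of big_centre below 0.021 m and angle between small_centre's own z axis and vertical below 0.06 rad and horizontal distance between small_tip and big_tip above 0.14 m and contact force between small_pan and the fingers below 0.1 N), for 0.2 s.
2. then the trigger is squeezed (value of joint gun_trigger above 0.01 m), for 0.02 s.
3. then the lock button is in while the trigger is squeezed (value of joint gun_lock above 0.0055 m and value of joint gun_trigger above 0.006 m), for 0.02 s.
At the end, for the whole second after the job is handed in: Let go, the trigger is held 6 to 10 mm in with the lock button at least 5.5 mm in; the small pan sits flat (0.06 rad) on the floor of the big pan, within 25 mm of its axis; the handle ends are over 140 mm apart from above; the big pan is upright within 40 mm of its start (all of step 3 and value of joint gun_trigger below 0.01 m and horizontal distance between small_centre and big_centre below 0.025 m and z of small_centre in the frame of big_centre below 0.021 m and angle between each of small_centre, big_centre's own z axis and vertical below 0.06 rad and horizontal distance between small_tip and big_tip above 0.14 m and distance of big_centre from where it was at the start of the episode below 0.04 m); the robot touches nothing.
It fails at once if the cake is pushed more than 20 mm (distance of cake from where it was at the start of the episode above 0.02 m).
It fails at once if the jar is pushed more than 20 mm or tipped (distance of jar from where it was at the start of the episode above 0.02 m or angle between jar's own z axis and vertical above 0.3 rad).
It fails at once if the carton is pushed more than 20 mm (distance of carton from where it was at the start of the episode above 0.02 m).
It fails at once if the spatula is pushed more than 20 mm (distance of spatula from where it was at the start of the episode above 0.02 m).
It also fails if it takes over 50 s, if anything falls off the work surface, if the arm or the gripper's body presses on something with over 40 N, if the wrist force passes 120 N, or if a joint passes its speed limit or range.

### The arm

A 6-joint arm with a two-finger parallel gripper is mounted at the origin on the work surface. World frame = base frame: x ahead of the robot, y to its left, z up, the work surface at z = 0. Lengths are in m, angles in rad, forces in N, time in s.
With the tool pointing down it reaches from about 0.35 to 0.85 m from the base axis. Payload 8.1 kg.
Tool frame: the origin (TCP) lies at the very end of the fingers, on their centre line; the grasp point (between the pads) lies 19 mm behind it; z points along the fingers, x is the direction in which the jaws open and shut, and the axes are right-handed (so a half turn about z gives the same grasp; the last joint's range is limited). The gripper opens to 93 mm and grips with 3 to 60 N. Pads are 15 mm wide; open, the fingers measure 128 mm over their backs; the gripper's body (75 mm by 188 mm) begins 65 mm behind the grasp point.
Start: joints at [1.023, 0.13, 1.488, -0, 1.523, -0.085], TCP at [0.268, 0.537, 0.219] pointing down, gripper open.
Joint ranges: [-2.96, 2.96], [-0.89, 2.26], [0.02, 2.5], [-1.34, 4.48], [0, 2.73], [-2.66, 2.66]. Speed limits (rad/s): [2.39, 2.39, 2.79, 3.14, 3.14, 3.14].

### API

Orientations are given as a rotation vector (axis times angle).
In Python, from plant import robot gives the robot as it stands. The module is installed in compiled form; this text tells all that it offers.
- The arm moves only by the tool jog_arm, never from a script. Its argument "commands" is one flat list of numbers, 5 for each row, row after row: the gripper's target within -1 to 1 (shut at 1, half-way at 0, fully open at -1), then the shift along the tool's x, y, z in m, then the turn about the tool's z in degrees. A call has 1 to 20 rows; each row shifts and turns the commanded pose from where the row before left it, along the tool's axes as they then stand; what a row does not reach is not made up. A row lasts 1/12 s, in which the tool goes at most 41.7 mm and 7.16 degrees, less where a joint would pass 70% of its speed; a pose out of reach is approached as far as the arm can. A call is refused whole if a number of a shift passes 0.0417 or a number of a turn 7.16, either way. A call with a gripper value outside its range is refused whole. The fingers move at their own pace and stop on an object; "grip_force" is the grip in N (left out, the last holds). Time passes only in rows, so rows that do not move let the fingers close. It gives the time, the measured TCP pose, the force and the opening at its end, in the units of the state.
- robot.read_state(): the state, without advancing time (a new reading comes with each control period).
- robot.read_camera(name): name is "scene" or "top" or "wrist"; returns a dict with "img" (384x512x3 uint8, blue, green, red), "vfov" (degrees; the focal length in pixels is half the picture's height over the tangent of half this angle, whatever the lens; pixels are square), "cx", "cy" (the principal point, pixels), "extrinsics" (4x4, takes a point from world to camera coordinates). Camera axes: x right, y down, z forward; pixel columns grow to the right and rows downward; lengths in m; the calibration is good to about 2 mm. A picture is of the moment at which its call begins. There is no depth.
- robot.close_job(): hands the job in, once; it reports no verdict.
Trained networks look in a picture, given as the dict that the camera call returned (one of the last four; its "shot" number tells which), for a name from the list of things; names that differ only in an ending like _2 or _b are one class to them, and where a whole thing is asked for, a point or a joint stands for the part that bears it (a point fixed in the world has none). Each returns a list of dicts, best first, with "score" (0 to 1); they miss things now and then, are a little off and sometimes report something else, mostly with a low value. They report only what shows in the picture. A call takes as long as a camera call. They do not tell look-alikes from the thing itself.
- robot.recognise(thing, picture): "box" ([centre column, centre row, width, height] as shares, 0 to 1, of the picture: columns of its width, rows of its height, round what is visible of it).
- robot.pinpoint(thing, picture): "position" ([row, column] as shares, 0 to 1, of the picture: columns of its width, rows of its height: a listed point, or the origin of a listed thing).
The state is a dict: "t": time; "q": joint angles; "dq": joint speeds; "joint_torque": joint torques, N m; "tool_pos": TCP position; "orientation": TCP orientation; "force": force on the tool from outside, world axes, zero at the start; "wrist_torque": the same for the moment, N m; "opening": finger opening in m.
Only numpy, scipy, OpenCV 4.12 (cv2) and the standard library are available. Lean on these libraries where they do the work, as an engineer would, in place of code of your own. Each camera call takes 0.05 s, during which the arm holds its last target.

## Working session

There is one attempt and no reset: what is moved stays moved. The work goes in short steps, Python scripts to look and compute and a tool call to move; the robot and the scene stay as the last step left them, time stands still between calls to the robot, and variables do not carry over. Pictures are saved under pics/ and viewed, and the job is handed in when it is done.

Besides the shell and the picture viewer there is one more tool, called after "Emit:" in YAML: its name, and indented under it one key for each argument. jog_arm: Moves the arm, as the interface text tells. Its arguments: {"type":"object","properties":{"commands":{"type":"array"},"grip_force":{"type":"number"}},"required":["commands"]}

```bash
mkdir -p pics
python3 - <<'E'
from plant import robot
import cv2,pickle
s=robot.read_state(); print({k:(v if not hasattr(v,'round') else v) for k,v in s.items()})
P={}
for n in ("scene","top","wrist"):
    p=robot.read_camera(n); cv2.imwrite(f"pics/{n}0.png",p["img"]); P[n]=p
    print(n,p["vfov"],p["cx"],p["cy"],p["shot"]); print(p["extrinsics"])
    for th in ("gun","nozzle","trigger_face","lock_top","big_centre","big_tip","small_centre","small_grip","small_tip","cake","jar","carton","spatula"):
        r=robot.pinpoint(th,p); print(th,[(round(d["score"],2),round(d["position"][1]*512,1),round(d["position"][0]*384,1)) for d in r[:4]])
pickle.dump(P,open("P0.pkl","wb"))
E
```

```text
{'t': 0.0, 'q': array([ 1.02257894e+00,  1.31137288e-01,  1.48927362e+00,  3.62927081e-06,
        1.52299277e+00, -8.54180871e-02]), 'dq': array([-2.96861710e-05,  7.05964150e-05,  2.21084779e-03, -9.73067655e-04,
        1.36292472e-03, -6.01947732e-04]), 'joint_torque': array([ 3.75452203e-06, -5.59862101e+01, -4.91750264e+01,  7.69929565e-02,
        3.55582440e-02, -2.10475346e-04]), 'tool_pos': array([0.26756592, 0.53640578, 0.21760482]), 'orientation': array([ 2.6710040e+00,  1.6523370e+00, -2.5400275e-03]), 'force': array([-0.29393587, -0.1228186 , -0.50878298]), 'wrist_torque': array([ 0.02713557, -0.0071079 ,  0.00873077]), 'opening': 0.0933181968499042}
scene 51.765563518540354 258.3386733576605 195.18607781528175 1
[[ 0.61986533  0.78469751  0.00409795 -0.25984605]
 [ 0.57825635 -0.45324616 -0.67837123 -0.24756546]
 [-0.53045884  0.42286846 -0.73470789  1.56757026]
 [ 0.          0.          0.          1.        ]]
gun [(0.75, 324.1, 177.4)]
nozzle [(0.71, 316.3, 201.0)]
trigger_face [(0.68, 319.8, 164.1)]
lock_top [(0.58, 329.6, 163.4), (0.41, 138.7, 227.4)]
big_centre 
[... 1031 characters left out ...]
 376.1, 235.6), (0.74, 344.9, 259.9)]
cake [(0.78, 303.4, 160.4)]
jar [(0.87, 117.4, 187.9)]
carton [(0.79, 211.9, 103.5)]
spatula [(0.84, 419.1, 183.5), (0.68, 304.4, 158.9), (0.36, 210.8, 103.5)]
wrist 62.972155117755484 251.01651135352407 189.38128489035373 3
[[ 4.45205573e-01  8.95428366e-01  1.95759381e-04 -5.99379126e-01]
 [ 8.63266524e-01 -4.29272802e-01  2.65510396e-01 -3.23176425e-02]
 [ 2.37829574e-01 -1.18037715e-01 -9.64107977e-01  3.90222361e-01]
 [ 0.00000000e+00  0.00000000e+00  0.00000000e+00  1.00000000e+00]]
gun []
nozzle []
trigger_face []
lock_top []
big_centre []
big_tip []
small_centre []
small_grip []
small_tip []
cake []
jar [(0.65, 220.4, 353.1)]
carton []
spatula []
```

Run:
```python
import cv2
for n in("scene","top"):
    im=cv2.imread(f"pics/{n}0.png"); c=im[90:346,90:410] if n=="scene" else im[70:326,100:440]
    cv2.imwrite(f"pics/{n}0c.png",cv2.resize(c,None,fx=2.3,fy=2.3,interpolation=cv2.INTER_CUBIC))
```

```text
(no output)
```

View pics/scene0c.png

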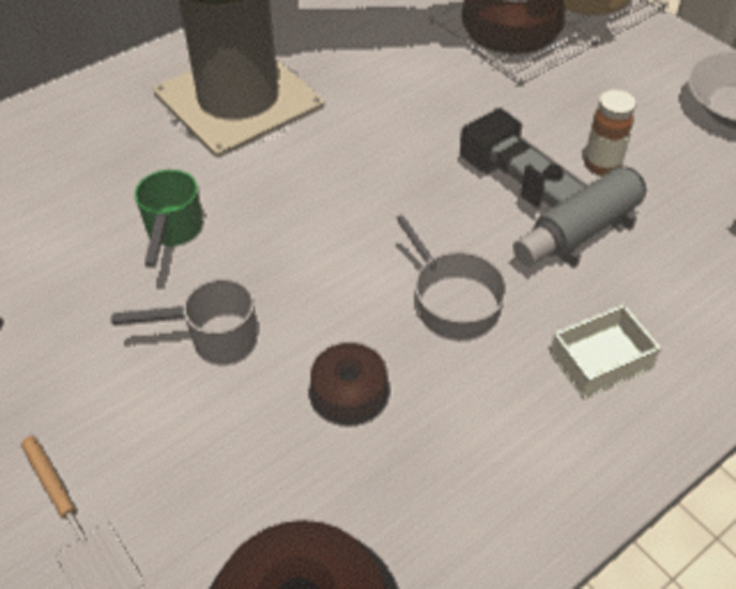

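View pics/top0c.png

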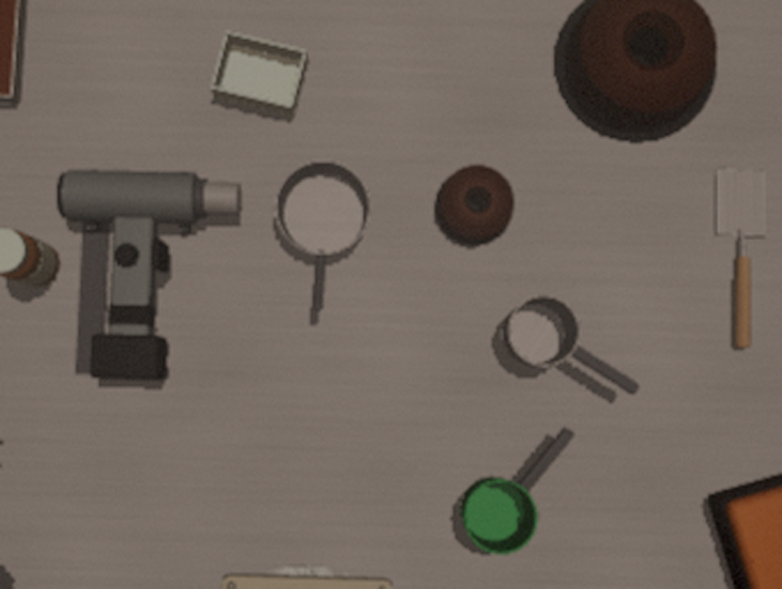

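View pics/wrist0.png

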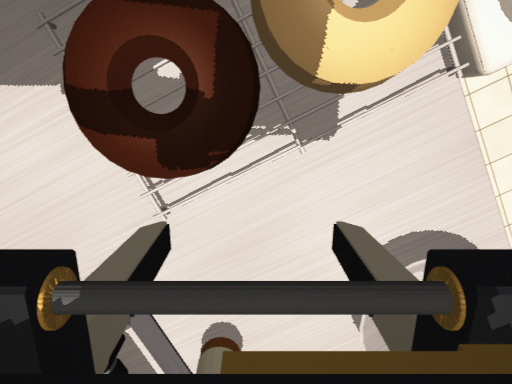

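```bash
cat > h.py <<'E'
import numpy as np,cv2,pickle
def ray(p,u,v):
    f=192/np.tan(np.radians(p["vfov"])/2); E=p["extrinsics"]; R=E[:3,:3]; t=E[:3,3]
    d=R.T@np.array([(u-p["cx"])/f,(v-p["cy"])/f,1]); return -R.T@t,d/np.linalg.norm(d)
def atz(p,u,v,z):
    o,d=ray(p,u,v); return o+d*(z-o[2])/d[2]
def tri(L):
    A=0;b=0
    for p,u,v in L:
        o,d=ray(p,u,v); M=np.eye(3)-np.outer(d,d); A=A+M;b=b+M@o
    return np.linalg.solve(A,b)
def proj(p,X):
    f=192/np.tan(np.radians(p["vfov"])/2); c=p["extrinsics"]@np.append(X,1); return p["cx"]+f*c[0]/c[2],p["cy"]+f*c[1]/c[2]
E
python3 - <<'E'
from h import *
np.set_printoptions(precision=4,suppress=True)
P=pickle.load(open("P0.pkl","rb")); S,T=P["scene"],P["top"]
D={"gun":((324.1,177.4),(163.2,182.5),0),"nozzle":((316.3,201),(201.8,156.8),.046),"trig":((319.8,164.1),(168.1,178.6),.08),"lock":((329.6,163.4),(156.5,178.6),.072),
"bigc":((290.5,217),(240.1,157),.025),"bigtip":((265,186.2),(238.2,200.7),.072),"smallc":((186.4,232),(333.2,217.1),.0375),"sgrip":((155.8,227.5),(359.9,227),.066),"stip":((142.7,226.1),(376.1,235.6),.066),
"cake":((242.5,262),(303.4,160.4),0),"jar":((355.4,161.1),(117.4,187.9),0),"carton":((352.9,247.6),(211.9,103.5),0),"spat":((121.5,317.3),(419.1,183.5),0)}
for k,(a,b,z) in D.items(): print(k,"tri",tri([(S,*a),(T,*b)]),"S",atz(S,*a,z)[:2],"T",atz(T,*b,z)[:2],z)
E
```

```text
gun tri [0.509  0.2247 0.0111] S [0.501  0.2318] T [0.5117 0.2289] 0
nozzle tri [0.5866 0.1081 0.0356] S [0.5917 0.099 ] T [0.5857 0.1082] 0.046
trig tri [0.509  0.1917 0.0934] S [0.4983 0.2002] T [0.5127 0.1971] 0.08
lock tri [0.5128 0.2319 0.0755] S [0.5107 0.2357] T [0.5129 0.2322] 0.072
bigc tri [ 0.5886 -0.0059  0.0417] S [0.5783 0.003 ] T [ 0.5927 -0.0041] 0.025
bigtip tri [ 0.4568 -0.0041  0.0697] S [ 0.4591 -0.0047] T [ 0.456  -0.0051] 0.072
smallc tri [ 0.4216 -0.2854  0.0192] S [ 0.4366 -0.2888] T [ 0.4192 -0.2842] 0.0375
sgrip tri [ 0.3903 -0.3576  0.067 ] S [ 0.388  -0.3592] T [ 0.3914 -0.3557] 0.066
stip tri [ 0.37   -0.3936  0.0818] S [ 0.3596 -0.387 ] T [ 0.3683 -0.4021] 0.066
cake tri [ 0.5962 -0.1996 -0.0168] S [ 0.6052 -0.206 ] T [ 0.593  -0.1976] 0
jar tri [ 0.4998  0.3809 -0.0104] S [0.5112 0.3832] T [0.4909 0.3675] 0
carton tri [ 0.767   0.0918 -0.0079] S [0.7702 0.0869] T [0.7641 0.0905] 0
spat tri [ 0.5349 -0.5591 -0.0179] S [ 0.5458 -0.5591] T [ 0.5321 -0.5523] 0
```

Run:
```python
import cv2
im=cv2.imread("pics/top0.png")[130:250,110:270]; cv2.imwrite("pics/tg.png",cv2.resize(im,None,fx=5,fy=5,interpolation=cv2.INTER_CUBIC))
im=cv2.imread("pics/scene0.png")[120:240,260:420]; cv2.imwrite("pics/sg.png",cv2.resize(im,None,fx=5,fy=5,interpolation=cv2.INTER_CUBIC))
im=cv2.imread("pics/top0.png")[180:280,290:410]; cv2.imwrite("pics/tp.png",cv2.resize(im,None,fx=5,fy=5,interpolation=cv2.INTER_CUBIC))
```

```text
(no output)
```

View pics/tg.png

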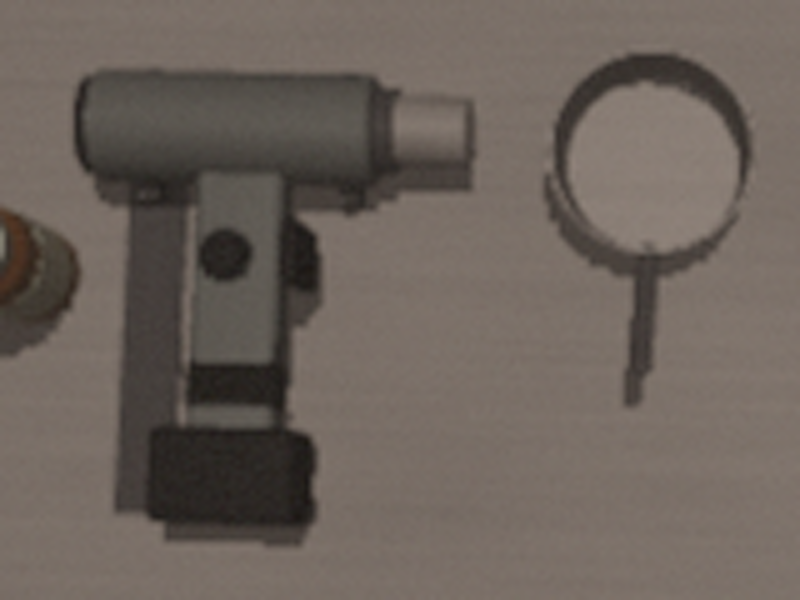

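View pics/sg.png

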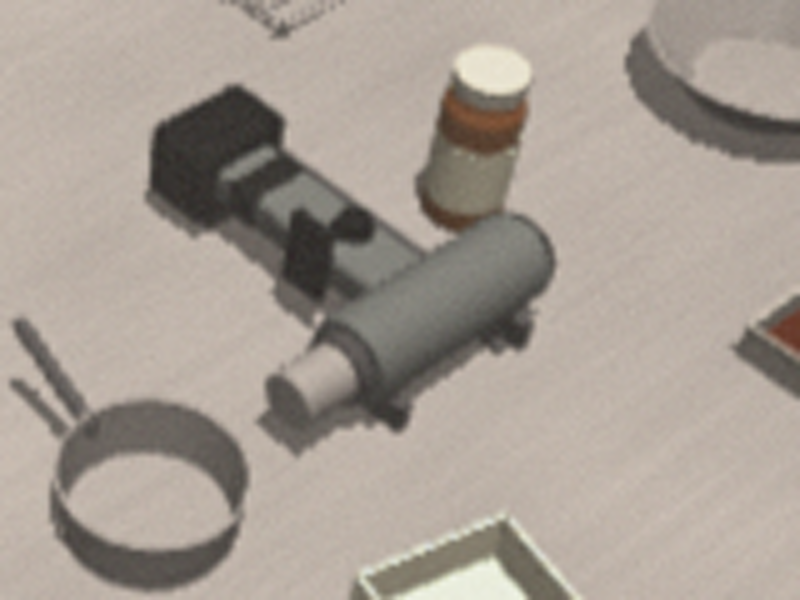

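View pics/tp.png

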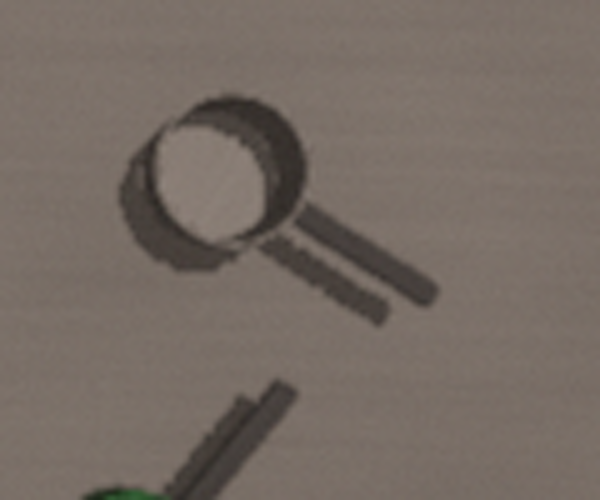

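Run:
```python
from h import *
from scipy.optimize import least_squares
np.set_printoptions(precision=4,suppress=True)
P=pickle.load(open("P0.pkl","rb")); S,T=P["scene"],P["top"]
obs=[(T,155.2,180.8,(0,.008,.072)),(T,204.6,156.2,(.078,-.130,.046)),(T,125.6,155,(.078,.096,.046)),(S,330.4,164.8,(0,.008,.072)),(S,318.4,199.6,(.078,-.130,.046))]
def W(x,q): c,s=np.cos(x[2]),np.sin(x[2]); return np.array([x[0]+c*q[0]-s*q[1],x[1]+s*q[0]+c*q[1],q[2]])
def r(x): return np.concatenate([np.array(proj(p,W(x,q)))-[u,v] for p,u,v,q in obs])
s=least_squares(r,[.51,.225,0]); print(s.x,s.fun.round(1)); g=s.x
pickle.dump(g,open("gun.pkl","wb"))
print("trig",W(g,(0,-.04,.08)))
# small pan rim and tip
c=atz(T,335.6,214.4,.075); e=atz(T,376.4,238.4,.069); print("small",c,e,np.linalg.norm((e-c)[:2]),np.degrees(np.arctan2(*(e-c)[[1,0]])))
# big pan rim centre (652,155)/5
b=atz(T,110+652/5,130+155/5,.05); t=atz(T,110+633/5,130+404/5,.072); print("big",b,t,np.linalg.norm((t-b)[:2]),np.degrees(np.arctan2(*(t-b)[[1,0]])))
ang=np.arctan2(*(e-c)[[1,0]])
def draw(im,p,pts,col,k=4):
    q=(np.array([proj(p,X) for X in pts])*k+k/2).astype(int); cv2.polylines(im,[q.reshape(-1,1,2)],False,col,1)
def circ(c,R,z): return [(c[0]+R*np.cos(a),c[1]+R*np.sin(a),z) for a in np.linspace(0,6.3,60)]
for n,p in(("scene",S),("top",T)):
    im=cv2.resize(p["img"],None,fx=4,fy=4,interpolation=cv2.INTER_CUBIC)
    for cc,R,z in((c,.045,.075),(c,.042,0),(b,.062,.05),(b,.056,0),(W(g,(0,.008,0)),.012,.072)): draw(im,p,circ(cc,R,z),(0,255,255))
    d=np.array([np.cos(ang),np.sin(ang)]); draw(im,p,[(*(c[:2]+d*.042),.066),(*(c[:2]+d*.136),.066)],(0,0,255))
    for bx in(((-.018,.018),(-.04,-.03),.092),((-.1,.045),(-.024,.028),.06),((-.1555,-.1005),(-.0425,.0425),.076)):
        (x0,x1),(y0,y1),z=bx; draw(im,p,[W(g,(x,y,z)) for x,y in((x0,y0),(x1,y0),(x1,y1),(x0,y1),(x0,y0))],(0,255,0))
    draw(im,p,[W(g,(.078,-.13,.046)),W(g,(.078,.096,.046))],(0,0,255))
    if n=="top": cv2.imwrite("pics/ovt1.png",im[520:1000,440:1080]); cv2.imwrite("pics/ovt2.png",im[640:1160,1140:1640])
    else: cv2.imwrite("pics/ovs1.png",im[480:960,1040:1660]); cv2.imwrite("pics/ovs2.png",im[700:1100,500:1000])
```

```text
[0.5089 0.2307 0.0336] [-1.  -0.8 -1.1 -1.2  1.5  0.3 -0.6 -2.1 -1.2  0.7]
trig [0.5103 0.1907 0.08  ]
small [ 0.4248 -0.2841  0.075 ] [ 0.3603 -0.4021  0.069 ] 0.13456698728496153 -118.67363559190544
big [ 0.5757 -0.0066  0.05  ] [ 0.4269 -0.0016  0.072 ] 0.1489334582749251 178.07801316026607
```

View pics/ovt1.png

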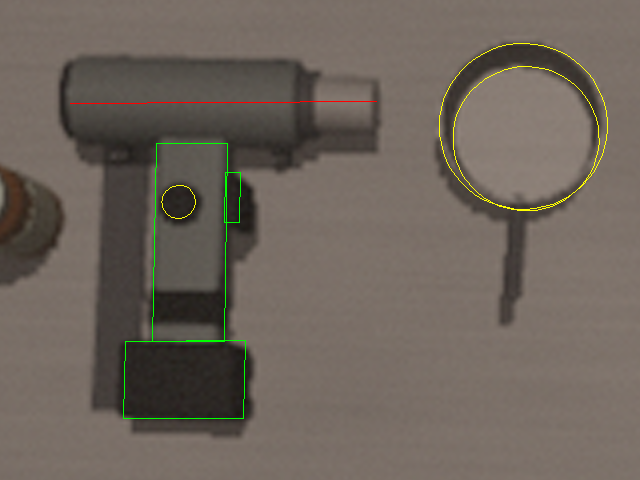

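View pics/ovt2.png

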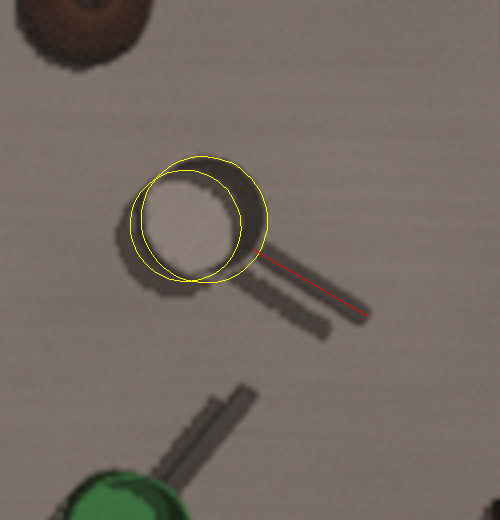

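View pics/ovs1.png

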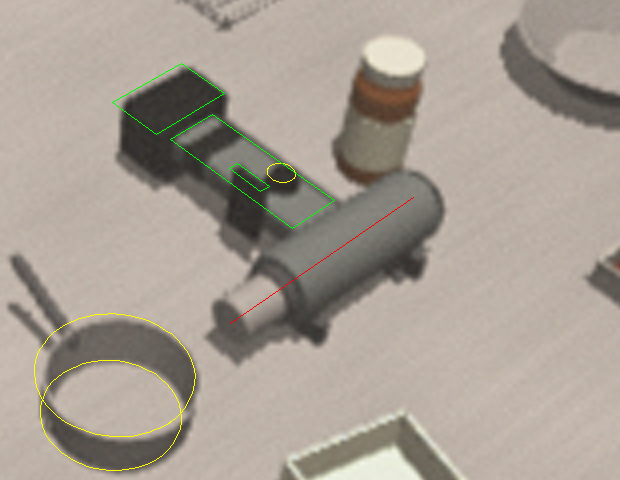

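View pics/ovs2.png

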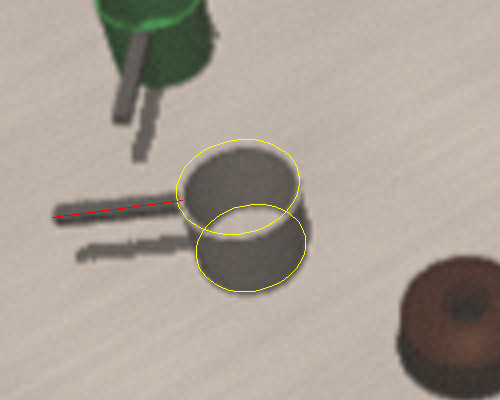

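```bash
cat >> h.py <<'E'
from scipy.spatial.transform import Rotation as Ro
def tool(s): 
    M=np.eye(4); M[:3,:3]=Ro.from_rotvec(s["orientation"]).as_matrix(); M[:3,3]=s["tool_pos"]; return M
def todo(s,pos,yaw):
    "shift in tool axes & turn deg to reach pos,yaw(deg of tool x in world)"
    M=tool(s); d=M[:3,:3].T@(np.array(pos)-M[:3,3]); cur=np.degrees(np.arctan2(M[1,0],M[0,0]))
    print("tool at",s["tool_pos"].round(4),"yaw",cur.round(2),"tilt",np.degrees(np.arccos(-M[2,2])).round(2),"| shift",d.round(4),"turn",round((cur-yaw+180)%360-180,2),"F",s["force"].round(2),"open",round(s["opening"],4),"t",s["t"],"q6",s["q"][5].round(2))
E
python3 - <<'E'
from h import *
from plant import robot
np.set_printoptions(precision=4,suppress=True)
P=pickle.load(open("P0.pkl","rb")); W=P["wrist"]; s=robot.read_state()
print(np.linalg.inv(tool(s))@np.linalg.inv(W["extrinsics"]))
todo(s,(.386,-.355,.22),-28.7)
E
```

```text
[[ 1.      0.0013  0.0005 -0.0008]
 [-0.0014  0.9641  0.2655 -0.0733]
 [-0.0002 -0.2655  0.9641 -0.1663]
 [ 0.      0.      0.      1.    ]]
tool at [0.2679 0.5369 0.2186] yaw 63.48 tilt 0.0 | shift [-0.7453  0.5039 -0.0014] turn 92.18 F [-1.26 -0.63  0.18] open 0.0928 t 2.1 q6 -0.09
```

Emit:
jog_arm:
  commands: [-1,-0.0257,0.0286,0,0,-1,-0.0257,0.0286,0,0,-1,-0.0257,0.0286,0,0,-1,-0.0257,0.0286,0,0,-1,-0.0257,0.0286,0,0,-1,-0.0257,0.0286,0,0,-1,-0.0257,0.0286,0,0,-1,-0.0257,0.0286,0,0,-1,-0.0257,0.0286,0,0,-1,-0.0257,0.0286,0,0,-1,-0.0257,0.0286,0,0,-1,-0.0257,0.0286,0,0,-1,-0.0257,0.0286,0,0,-1,-0.0257,0.0286,0,0,-1,-0.0257,0.0286,0,0]
  grip_force: 60

```text
t: 3.35
tool_pos: [0.48, -0.0016, 0.219]
orientation: [2.671, 1.652, 0.001]
force: [0.4, 1.2, 1.2]
opening: 0.0926
```

Emit:
jog_arm:
  commands: [-1,-0.036,0.0074,0,0,-1,-0.036,0.0074,0,0,-1,-0.036,0.0074,0,0,-1,-0.036,0.0074,0,0,-1,-0.036,0.0074,0,0,-1,-0.036,0.0074,0,0,-1,-0.036,0.0074,0,0,-1,-0.036,0.0074,0,0,-1,-0.036,0.0074,0,0,-1,-0.036,0.0074,0,0]

```text
t: 4.18
tool_pos: [0.3843, -0.3565, 0.2189]
orientation: [2.671, 1.652, 0.0]
force: [0.0, 0.1, 0.4]
opening: 0.0932
```

Emit:
jog_arm:
  commands: [-1,0,0,0,7.1,-1,0,0,0,7.1,-1,0,0,0,7.1,-1,0,0,0,7.1,-1,0,0,0,7.1,-1,0,0,0,7.1,-1,0,0,0,7.1,-1,0,0,0,7.1,-1,0,0,0,7.1,-1,0,0,0,7.1,-1,0,0,0,7.1,-1,0,0,0,7.1,-1,0,0,0,7]

```text
t: 5.27
tool_pos: [0.3851, -0.3548, 0.2187]
orientation: [3.041, -0.788, 0.0]
force: [-0.5, -0.1, 0.1]
opening: 0.0927
```

Run:
```python
from h import *
from plant import robot
s=robot.read_state(); todo(s,(.386,-.355,.22),-28.7)
p=robot.read_camera("wrist"); cv2.imwrite("pics/w1.png",p["img"]); pickle.dump(p,open("w1.pkl","wb"))
for th,z in (("small_centre",.0375),("small_grip",.066),("small_tip",.066)):
    for d in robot.pinpoint(th,p)[:2]:
        u,v=d["position"][1]*512,d["position"][0]*384; print(th,round(d["score"],2),round(u),round(v),atz(p,u,v,z).round(4))
```

```text
tool at [ 0.3851 -0.3548  0.2187] yaw -29.07 tilt 0.01 | shift [ 0.0009 -0.0002 -0.0013] turn -0.37 F [-0.54 -0.09  0.12] open 0.0927 t 5.2667 q6 -0.33
small_centre 0.66 253 100 [ 0.4238 -0.2894  0.0375]
small_centre 0.56 56 160 [ 0.2002 -0.2391  0.0375]
small_grip 0.83 118 178 [ 0.2624 -0.2897  0.066 ]
small_grip 0.68 253 177 [ 0.3862 -0.357   0.066 ]
small_tip 0.92 252 221 [ 0.3619 -0.3992  0.066 ]
small_tip 0.7 168 182 [ 0.3064 -0.3194  0.066 ]
```

View pics/w1.png

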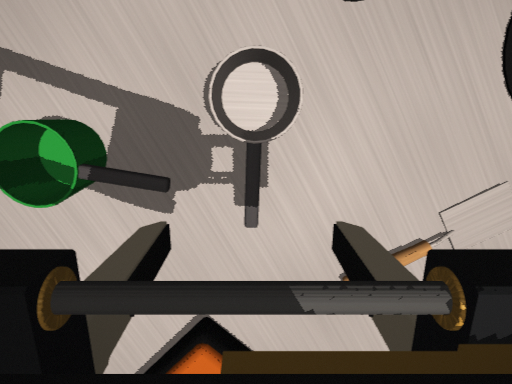

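Emit:
jog_arm:
  commands: [-0.5,0.002,-0.0046,0.025,0.4,-0.5,0,0,0.03,0,-0.5,0,0,0.03,0,-0.5,0,0,0.03,0,-0.5,0,0,0.03,0,-0.5,0,0,0.0267,0,-0.5,0,0,0,0,1,0,0,0,0,1,0,0,0,0,1,0,0,0,0,1,0,0,0,0,1,0,0,0,0,1,0,0,0,0,1,0,0,0,0,1,0,0,0,0]
  grip_force: 60

```text
t: 6.72
tool_pos: [0.3892, -0.3518, 0.0472]
orientation: [3.041, -0.789, 0.001]
force: [0.1, -0.1, -1.1]
opening: 0.0211
```

Emit:
jog_arm:
  commands: [1,0,0,0,0,1,0,0,0,0,1,0,0,0,0,1,0,0,0,0]

```text
t: 7.05
tool_pos: [0.3891, -0.3517, 0.047]
orientation: [3.041, -0.79, -0.0]
force: [-0.7, 0.3, 1.1]
opening: 0.0144
```

Emit:
jog_arm:
  commands: [1,0,0,-0.02,0,1,0,0,-0.02,0,1,0,0,-0.03,0,1,0,0,-0.03,0,1,0,0,-0.02,0,1,0,0,0,0]

```text
t: 7.55
tool_pos: [0.391, -0.3538, 0.1721]
orientation: [3.037, -0.788, 0.01]
force: [0.9, -1.2, -1.0]
opening: 0.0142
```

Run:
```python
from h import *
from plant import robot
s=robot.read_state(); todo(s,(.61,-.085,.17),15)
for n in("wrist","scene","top"):
    p=robot.read_camera(n); cv2.imwrite(f"pics/{n}2.png",p["img"]); pickle.dump(p,open(f"{n}2.pkl","wb"))
    for th,z in (("big_centre",.025),("big_tip",.072),("cake",0)):
        for d in robot.pinpoint(th,p)[:1]:
            u,v=d["position"][1]*512,d["position"][0]*384; print(n,th,round(d["score"],2),round(u),round(v),atz(p,u,v,z).round(4))
```

```text
tool at [ 0.391  -0.3538  0.1721] yaw -29.11 tilt 0.45 | shift [ 0.0605 -0.3414  0.0017] turn -44.11 F [ 0.88 -1.23 -1.02] open 0.0142 t 7.55 q6 -0.32
scene big_centre 0.77 291 218 [0.5826 0.0018 0.025 ]
scene big_tip 0.61 264 185 [ 0.4529 -0.0039  0.072 ]
scene cake 0.55 244 259 [ 0.5997 -0.1956  0.    ]
top big_centre 0.6 242 159 [ 0.5861 -0.0095  0.025 ]
top big_tip 0.97 236 199 [4.593e-01 2.000e-04 7.200e-02]
top cake 0.89 303 161 [ 0.5899 -0.1968  0.    ]
```

View pics/wrist2.png

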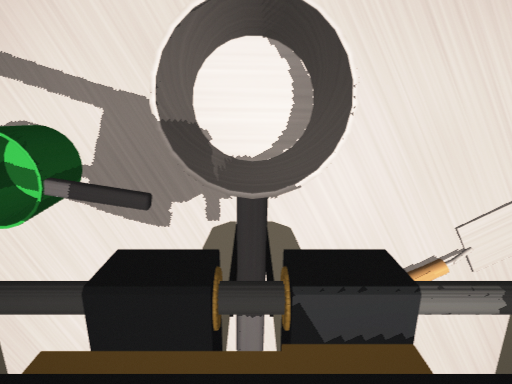

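View pics/scene2.png

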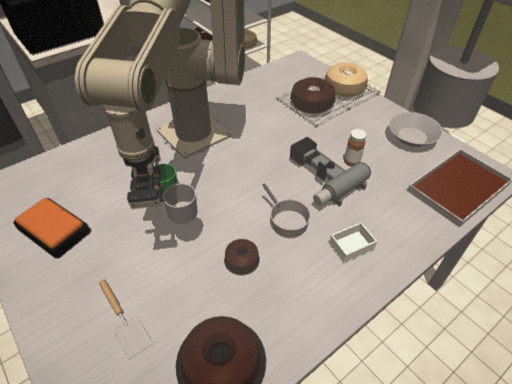

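Emit:
jog_arm:
  commands: [1,-0.0078,-0.0253,0,0,1,-0.0078,-0.0253,0,0,1,-0.0078,-0.0253,0,0,1,-0.0078,-0.0253,0,0,1,-0.0078,-0.0253,0,0,1,-0.0078,-0.0253,0,0,1,-0.0078,-0.0253,0,0,1,-0.0078,-0.0253,0,0,1,-0.0078,-0.0253,0,0,1,0,0,0,-5,1,0,0,0,-5,1,0,0,0,-5,1,0,0,0,-5,1,0,0,0,-5,1,0,0,0,-5,1,0,0,0,-5,1,0,0,0,-5,1,0,0,0,-4,1,0,0,0,0]

```text
t: 9.73
tool_pos: [0.4386, -0.1186, 0.167]
orientation: [3.114, 0.412, 0.0]
force: [-0.1, 0.5, -1.3]
opening: 0.0145
```

Run:
```python
from h import *
from plant import robot
s=robot.read_state(); todo(s,(.604,-.077,.17),15)
for n in("wrist","scene"):
    p=robot.read_camera(n); cv2.imwrite(f"pics/{n}3.png",p["img"]); pickle.dump(p,open(f"{n}3.pkl","wb"))
    for th,z in (("big_centre",.025),("big_tip",.072),("cake",0),("nozzle",.046),("lock_top",.072)):
        for d in robot.pinpoint(th,p)[:1]:
            u,v=d["position"][1]*512,d["position"][0]*384; print(n,th,round(d["score"],2),round(u),round(v),atz(p,u,v,z).round(4))
```

```text
tool at [ 0.4386 -0.1186  0.167 ] yaw 15.07 tilt 0.01 | shift [ 0.1705  0.0028 -0.003 ] turn 0.07 F [-0.05  0.46 -1.27] open 0.0145 t 9.7333 q6 -0.64
wrist big_centre 0.6 427 107 [ 0.5821 -0.0081  0.025 ]
scene big_centre 0.59 289 219 [ 0.5814 -0.0057  0.025 ]
scene big_tip 0.93 265 183 [0.4469 0.0061 0.072 ]
scene cake 0.68 241 259 [ 0.5957 -0.203   0.    ]
scene nozzle 0.91 313 200 [0.5826 0.0936 0.046 ]
scene lock_top 0.51 334 163 [0.5202 0.2485 0.072 ]
```

View pics/wrist3.png

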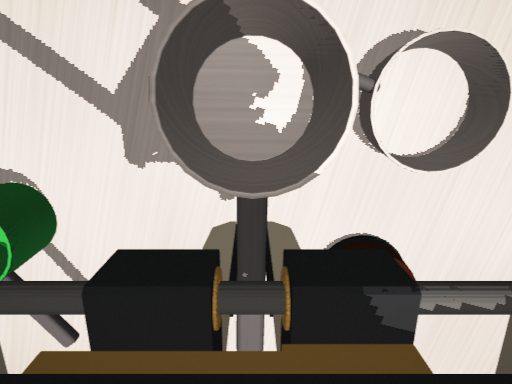

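View pics/scene3.png

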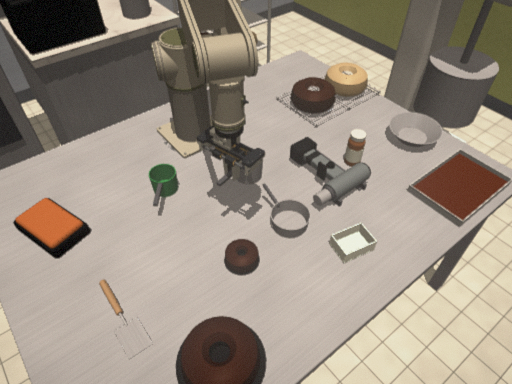

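Run:
```python
from h import *
np.set_printoptions(precision=4,suppress=True)
p=pickle.load(open("wrist3.pkl","rb"))
b=np.array([.5825,-.006]); 
def circ(c,R,z): return [(c[0]+R*np.cos(a),c[1]+R*np.sin(a),z) for a in np.linspace(0,6.3,60)]
def draw(im,pts,col,k=1.5):
    q=(np.array([proj(p,X) for X in pts])*k).astype(int); cv2.polylines(im,[q.reshape(-1,1,2)],False,col,1)
print("rim",atz(p,441,100,.05),"floor",atz(p,421,102,.004))
r=atz(p,254,98,.195); f=atz(p,253,97,.124); print("small rim",r,"floor",f)
M=np.linalg.inv(np.eye(4)); 
im=cv2.resize(p["img"],None,fx=1.5,fy=1.5)
for R,z,c in((.062,.05,(0,255,255)),(.056,0,(0,255,0)),(.053,.004,(255,0,255))): draw(im,circ(b,R,z),c)
draw(im,circ(r,.045,.195),(0,255,255));draw(im,circ(r,.039,.124),(255,0,255))
cv2.imwrite("pics/ov3.png",im[0:330])
```

```text
rim [ 0.5782 -0.0027  0.05  ] floor [ 0.5852 -0.0024  0.004 ]
small rim [ 0.42   -0.0461  0.195 ] floor [ 0.4196 -0.0445  0.124 ]
```

View pics/ov3.png

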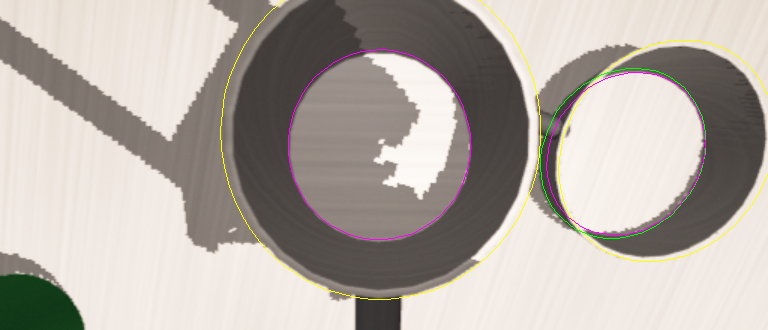

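Emit:
jog_arm:
  commands: [1,0.024,0.0005,0,0,1,0.024,0.0005,0,0,1,0.024,0.0005,0,0,1,0.024,0.0005,0,0,1,0.024,0.0004,0,0,1,0.024,0.0004,0,0,1,0.0234,0.0004,0,0,1,0,0,0,0,1,0,0,0.02,0,1,0,0,0.02,0,1,0,0,0.01,0,1,0,0,0,0]

```text
t: 11.33
tool_pos: [0.5986, -0.0783, 0.1134]
orientation: [-3.113, -0.406, 0.009]
force: [-0.0, 1.0, -3.3]
opening: 0.0142
```

Run:
```python
from h import *
from plant import robot
s=robot.read_state(); todo(s,(.601,-.078,.051),15)
p=robot.read_camera("wrist"); cv2.imwrite("pics/w4.png",p["img"])
p=robot.read_camera("scene"); cv2.imwrite("pics/s4.png",cv2.resize(p["img"][130:290,200:400],None,fx=3.5,fy=3.5,interpolation=cv2.INTER_CUBIC))
```

```text
tool at [ 0.5986 -0.0783  0.1134] yaw 14.88 tilt 0.35 | shift [0.0028 0.0005 0.0624] turn -0.12 F [-0.04  1.03 -3.26] open 0.0142 t 11.3333 q6 -0.47
```

View pics/w4.png

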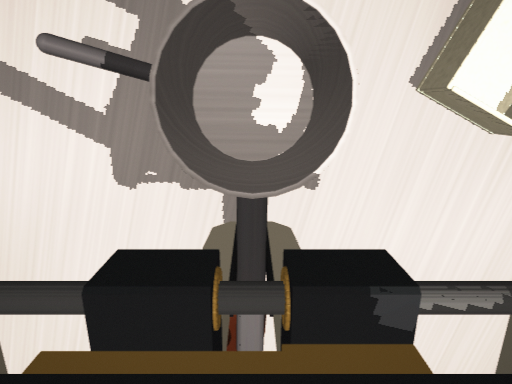

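View pics/s4.png

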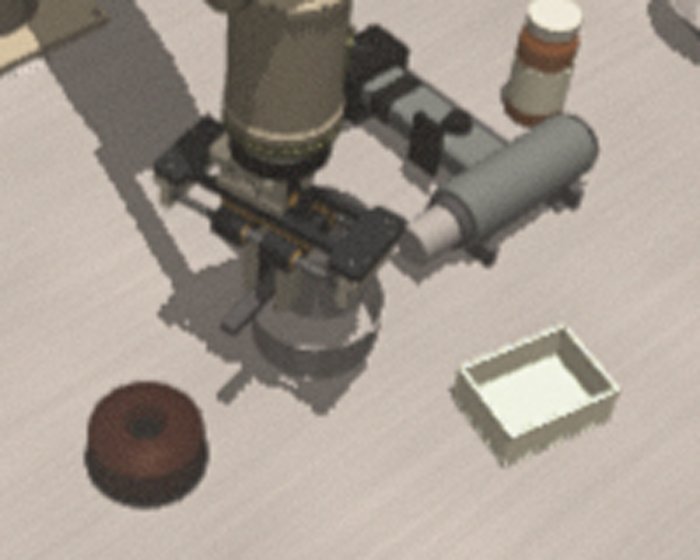

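Emit:
jog_arm:
  commands: [1,0,0,0,0,1,0,0,0.015,0,1,0,0,0.015,0,1,0,0,0.015,0,1,0,0,0.008,0,1,0,0,0,0,1,0,0,0,0]

```text
t: 12.02
tool_pos: [0.6014, -0.0788, 0.0646]
orientation: [3.115, 0.407, 0.001]
force: [-0.8, 0.5, -1.3]
opening: 0.0143
```

Emit:
jog_arm:
  commands: [1,0,0,0.005,0,1,0,0,0.004,0,1,0,0,0.002,0,1,0,0,0,0]

```text
t: 12.35
tool_pos: [0.6009, -0.0786, 0.0526]
orientation: [-3.115, -0.407, 0.001]
force: [-1.1, -0.8, -3.0]
opening: 0.0144
```

Emit:
jog_arm:
  commands: [1,0,0,0.001,0,1,0,0,0.001,0,1,0,0,0,0]

```text
t: 12.6
tool_pos: [0.6014, -0.0788, 0.0512]
orientation: [3.115, 0.407, 0.001]
force: [-0.2, -0.3, -0.5]
opening: 0.0143
```

Emit:
jog_arm:
  commands: [1,0,0,0.001,0,1,0,0,0.0005,0,1,0,0,0,0]

```text
t: 12.85
tool_pos: [0.6019, -0.0792, 0.0508]
orientation: [3.114, 0.407, 0.002]
force: [-1.9, -2.0, 6.9]
opening: 0.0143
```

Emit:
jog_arm:
  commands: [0.5,0,0,-0.0005,0,0.2,0,0,0,0,0.2,0,0,0,0,0,0,0,0,0,0,0,0,0,0,0,0,0,0,0]

```text
t: 13.35
tool_pos: [0.6011, -0.0786, 0.0498]
orientation: [-3.115, -0.407, 0.0]
force: [-0.4, 0.2, -0.0]
opening: 0.0455
```

Run:
```python
from h import *
from plant import robot
s=robot.read_state(); todo(s,(.601,-.078,.051),15)
p=robot.read_camera("wrist"); cv2.imwrite("pics/w5.png",p["img"])
```

```text
tool at [ 0.6011 -0.0786  0.0498] yaw 14.89 tilt 0.02 | shift [ 0.0001 -0.0006 -0.0012] turn -0.11 F [-0.42  0.25 -0.  ] open 0.0455 t 13.35 q6 -0.47
```

View pics/w5.png

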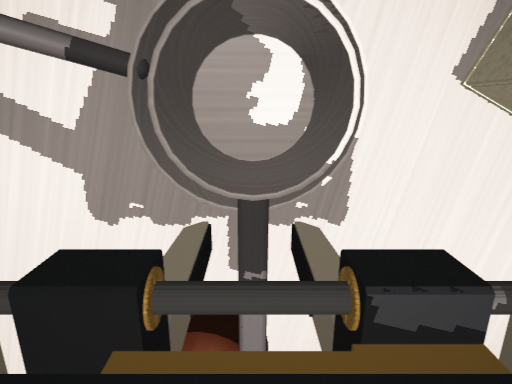

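Emit:
jog_arm:
  commands: [0,0,0,-0.015,0,0,0,0,-0.03,0,0,0,0,-0.035,0,0,0,0,-0.035,0,0,0,0,-0.025,0,0,0,0,0,0]

```text
t: 13.9
tool_pos: [0.6047, -0.0794, 0.1977]
orientation: [3.111, 0.407, 0.016]
force: [0.3, -0.5, 1.1]
opening: 0.0463
```

Emit:
jog_arm:
  commands: [0,-0.0025,-0.0339,0,0,0,-0.0025,-0.0339,0,0,0,-0.0025,-0.0339,0,0,0,-0.0025,-0.0339,0,0,0,-0.0025,-0.0339,0,0,0,-0.0025,-0.0339,0,0,0,-0.0025,-0.0339,0,0,0,-0.0025,-0.0339,0,0,0,-0.0025,-0.0339,0,0,0,0,0,0,-7,0,0,0,0,-7,0,0,0,0,-7,0,0,0,0,-7,0,0,0,0,-7,0,0,0,0,-7,0,0,0,0,-7,0,0,0,0,-7,0,0,0,0,-7,0,0,0,0,-7,0,0,0,0,-7]

```text
t: 15.57
tool_pos: [0.5008, 0.2104, 0.1893]
orientation: [-2.178, -2.264, 0.001]
force: [-0.6, 0.1, 0.9]
opening: 0.0466
```

Run:
```python
from h import *
from plant import robot
s=robot.read_state(); todo(s,(.51,.215,.12),92)
for n in("wrist","scene","top"):
    p=robot.read_camera(n); cv2.imwrite(f"pics/{n}6.png",p["img"]); pickle.dump(p,open(f"{n}6.pkl","wb"))
    for th,z in (("big_centre",.025),("small_centre",.0415),("small_tip",.07),("big_tip",.072),("nozzle",.046),("lock_top",.072),("trigger_face",.08)):
        for d in robot.pinpoint(th,p)[:1]:
            u,v=d["position"][1]*512,d["position"][0]*384; print(n,th,round(d["score"],2),round(u),round(v),atz(p,u,v,z).round(4))
```

```text
tool at [0.5008 0.2104 0.1893] yaw 92.23 tilt 0.04 | shift [0.0043 0.0094 0.0693] turn 0.23 F [-0.63  0.13  0.93] open 0.0466 t 15.5667 q6 -1.31
wrist small_centre 0.86 50 245 [ 0.586  -0.0067  0.0415]
wrist big_tip 0.95 11 122 [ 0.4522 -0.0056  0.072 ]
wrist lock_top 0.75 281 195 [0.5094 0.2386 0.072 ]
wrist trigger_face 0.6 229 194 [0.5082 0.1897 0.08  ]
scene big_centre 0.6 288 216 [ 0.5708 -0.0026  0.025 ]
scene small_centre 0.8 162 181 [ 0.204  -0.2434  0.0415]
scene small_tip 0.86 267 238 [ 0.62   -0.1274  0.07  ]
scene big_tip 0.58 266 184 [0.4543 0.0037 0.072 ]
scene nozzle 0.73 315 201 [0.5887 0.097  0.046 ]
scene lock_top 0.63 332 165 [0.5209 0.2373 0.072 ]
top big_centre 0.96 241 160 [ 0.5836 -0.0071  0.025 ]
top small_centre 0.89 238 162 [0.5756 0.0007 0.0415]
top small_tip 0.79 347 257 [ 0.3064 -0.3175  0.07  ]
top big_tip 0.82 238 202 [ 0.4511 -0.005   0.072 ]
top nozzle 0.75 202 158 [0.5818 0.1075 0.046 ]
top trigger_face 0.53 168 177 [0.5176 0.1968 0.08  ]
```

View pics/wrist6.png

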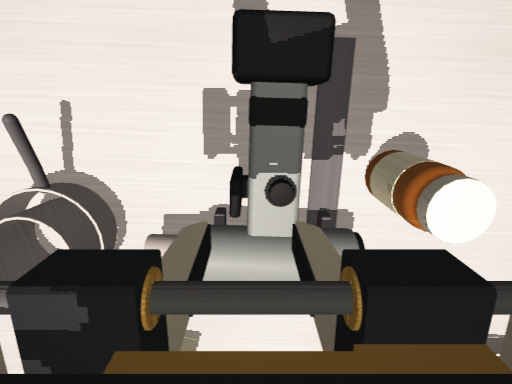

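View pics/scene6.png

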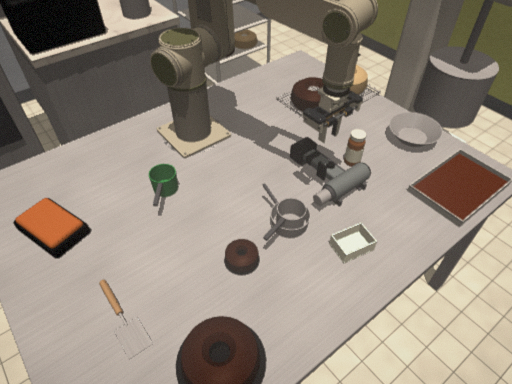

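Run:
```python
from h import *
p=pickle.load(open("wrist6.pkl","rb"))
L=atz(p,281,190.5,.072); print("lock",L)
yaw=.0336; g=np.array([L[0]+.008*np.sin(yaw),L[1]-.008*np.cos(yaw),yaw]); print(g)
def W(x,q): c,s=np.cos(x[2]),np.sin(x[2]); return np.array([x[0]+c*q[0]-s*q[1],x[1]+s*q[0]+c*q[1],q[2]])
k=1.5
im=cv2.resize(p["img"],None,fx=k,fy=k)
def draw(pts,col):
    q=(np.array([proj(p,X) for X in pts])*k).astype(int); cv2.polylines(im,[q.reshape(-1,1,2)],False,col,1)
for (x0,x1),(y0,y1),z in(((-.018,.018),(-.04,-.03),.092),((-.018,.018),(-.04,-.03),.06),((-.1,.045),(-.024,.028),.06),((-.1555,-.1005),(-.0425,.0425),.076)):
    draw([W(g,(x,y,z)) for x,y in((x0,y0),(x1,y0),(x1,y1),(x0,y1),(x0,y0))],(0,200,0))
draw([W(g,(.012*np.cos(a),.008+.012*np.sin(a),.072)) for a in np.linspace(0,6.3,40)],(0,0,255))
draw([W(g,(.078,-.13,.046)),W(g,(.078,.096,.046))],(0,0,255))
for q in[(.5825,-.005)]: 
    draw([(q[0]+.045*np.cos(a),q[1]+.045*np.sin(a),.079) for a in np.linspace(0,6.3,40)],(255,0,255))
    draw([(q[0]+.062*np.cos(a),q[1]+.062*np.sin(a),.05) for a in np.linspace(0,6.3,40)],(0,160,160))
cv2.imwrite("pics/ov6.png",im)
print("trig face",W(g,(0,-.04,.08)),"face squeezed",W(g,(0,-.026,.08)))
pickle.dump(g,open("gun.pkl","wb"))
```

```text
lock [0.5051378  0.23798076 0.072     ]
[0.50540655 0.22998527 0.0336    ]
trig face [0.50675029 0.19000785 0.08      ] face squeezed [0.50627998 0.20399995 0.08      ]
```

View pics/ov6.png

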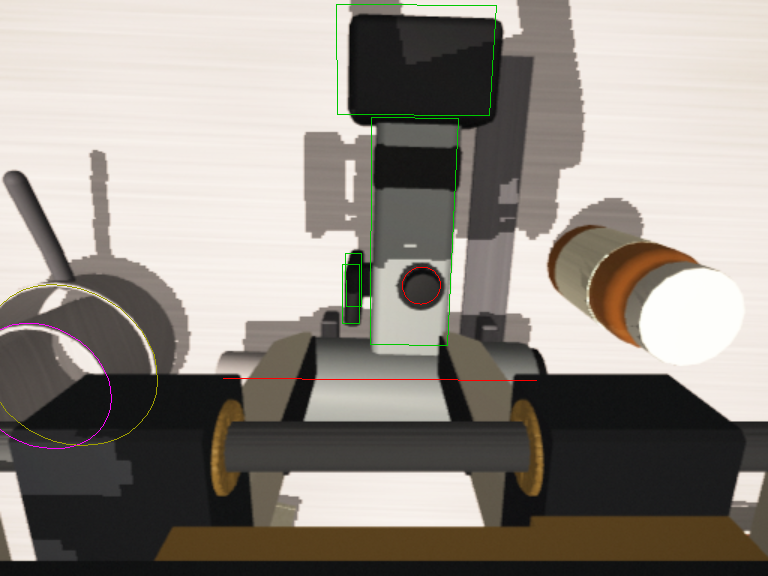

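Emit:
jog_arm:
  commands: [0.25,-0.0075,0.006,0,1.2,0.25,0,0,0,0,0.25,0,0,0,0,0.25,0,0,0.025,0,0.25,0,0,0.025,0,0.25,0,0,0.015,0,0.25,0,0,0,0,0.25,0,0,0,0]
  grip_force: 60

```text
t: 17.43
tool_pos: [0.5065, 0.2028, 0.1242]
orientation: [-2.207, -2.234, 0.003]
force: [-0.2, -0.0, -0.1]
opening: 0.0353
```

Run:
```python
from h import *
from plant import robot
s=robot.read_state(); todo(s,(.507,.203,.08),90.9)
p=robot.read_camera("wrist"); cv2.imwrite("pics/w7.png",p["img"]); pickle.dump(p,open("w7.pkl","wb"))
p=robot.read_camera("scene"); cv2.imwrite("pics/s7.png",cv2.resize(p["img"][90:220,260:400],None,fx=4,fy=4,interpolation=cv2.INTER_CUBIC))
```

```text
tool at [0.5065 0.2028 0.1242] yaw 90.68 tilt 0.13 | shift [0.0002 0.0006 0.0442] turn -0.22 F [-0.16 -0.03 -0.09] open 0.0353 t 17.4333 q6 -1.3
```

View pics/w7.png

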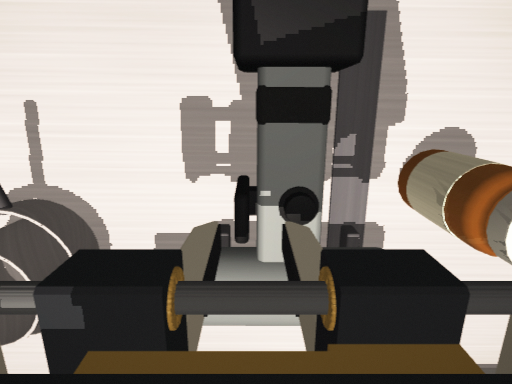

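View pics/s7.png

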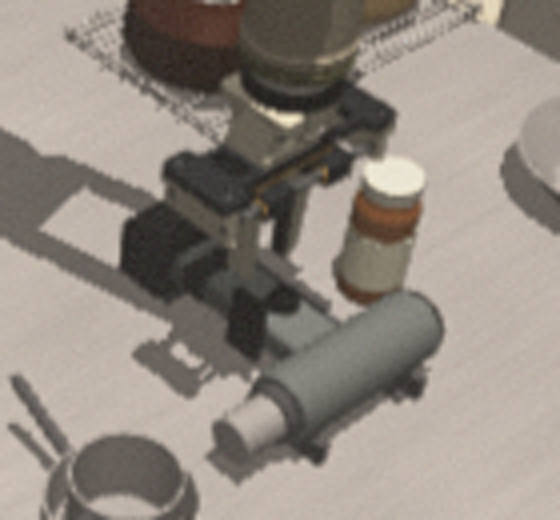

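```bash
python3 - <<'E'
from h import *
p=pickle.load(open("w7.pkl","rb"))
print("lock",atz(p,299,203,.072)); print("trig front top",atz(p,236,209,.092),"back",atz(p,250,200,.092), "x ends",atz(p,243,177,.092),atz(p,241,241,.092))
E
cd pics; python3 -c "
import cv2;im=cv2.imread('w7.png')[150:270,180:340];cv2.imwrite('w7c.png',cv2.resize(im,None,fx=4.5,fy=4.5,interpolation=cv2.INTER_CUBIC))"
```

```text
lock [0.50283537 0.23715848 0.072     ]
trig front top [0.50124219 0.19199991 0.092     ] back [0.49482285 0.20127931 0.092     ] x ends [0.4792435  0.19653677 0.092     ] [0.52441426 0.19545282 0.092     ]
```

View pics/w7c.png

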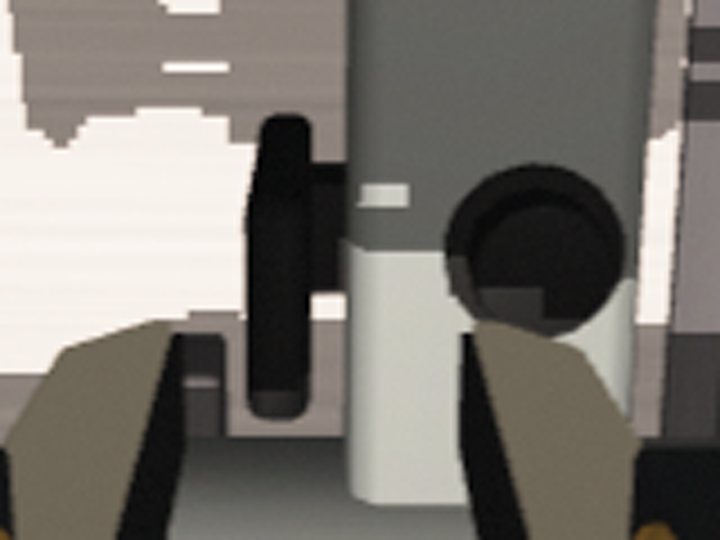

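Emit:
jog_arm:
  commands: [0.25,0,0,0.02,0,0.25,0,0,0.02,0,0.25,0,0,0.006,0,0.25,0,0,0,0,0.25,0,0,0,0]

```text
t: 17.95
tool_pos: [0.5078, 0.2033, 0.0801]
orientation: [2.208, 2.234, 0.001]
force: [0.4, -0.7, -0.0]
opening: 0.035
```

Emit:
jog_arm:
  commands: [0.25,0.003,0,0,0,0.25,0.003,0,0,0,0.25,0.003,0,0,0,0.25,0,0,0,0,0.25,0,0,0,0]

```text
t: 18.37
tool_pos: [0.508, 0.2119, 0.08]
orientation: [2.207, 2.234, 0.001]
force: [0.6, -5.1, 3.8]
opening: 0.0349
```

Run:
```python
from h import *
from plant import robot
s=robot.read_state(); todo(s,(.507,.2215,.078),90.9)
```

```text
tool at [0.508  0.2119 0.08  ] yaw 90.7 tilt 0.11 | shift [ 0.0096 -0.0009  0.0019] turn -0.2 F [ 0.59 -5.06  3.77] open 0.0349 t 18.3667 q6 -1.28
```

Emit:
jog_arm:
  commands: [0.25,0.003,0,0,0,0.25,0.003,0,0,0,0.25,0.003,0,0,0,0.25,0,0,0,0,0.25,0,0,0,0]

```text
t: 18.78
tool_pos: [0.5079, 0.2201, 0.0798]
orientation: [2.206, 2.233, -0.0]
force: [1.3, -8.8, 5.6]
opening: 0.0347
```

Emit:
jog_arm:
  commands: [0.25,0.002,0,0,0,0.25,0.002,0,0,0,0.25,0,0,0,0,0.25,0,0,0,0]

```text
t: 19.12
tool_pos: [0.5079, 0.2233, 0.0799]
orientation: [2.206, 2.232, -0.002]
force: [0.6, -12.3, 6.7]
opening: 0.0351
```

Emit:
jog_arm:
  commands: [0.25,0.0005,0,0.003,0,0.25,0,0,0.003,0,0.25,0,0,0.003,0,0.25,0,0,0,0]

```text
t: 19.45
tool_pos: [0.5087, 0.2234, 0.0713]
orientation: [2.206, 2.231, -0.001]
force: [1.5, -13.7, 7.4]
opening: 0.0353
```

Emit:
jog_arm:
  commands: [0.25,0,0,0.002,0,0.25,0,0,0.002,0,0.25,0,0,0.002,0,0.25,0,0,0,0]

```text
t: 19.78
tool_pos: [0.509, 0.2234, 0.066]
orientation: [2.205, 2.231, -0.0]
force: [-0.3, -15.3, 13.1]
opening: 0.0355
```

Run:
```python
from h import *
from plant import robot
s=robot.read_state(); todo(s,(.507,.2235,.064),90.9)
p=robot.read_camera("wrist"); cv2.imwrite("pics/w8.png",p["img"]); pickle.dump(p,open("w8.pkl","wb"))
cv2.imwrite('pics/w8c.png',cv2.resize(p["img"][150:270,180:340],None,fx=4.5,fy=4.5,interpolation=cv2.INTER_CUBIC))
p=robot.read_camera("scene"); cv2.imwrite("pics/s8.png",cv2.resize(p["img"][90:220,260:400],None,fx=4,fy=4,interpolation=cv2.INTER_CUBIC))
```

```text
tool at [0.509  0.2234 0.066 ] yaw 90.65 tilt 0.27 | shift [ 0.0002 -0.002   0.002 ] turn -0.25 F [ -0.31 -15.26  13.06] open 0.0355 t 19.7833 q6 -1.26
```

View pics/w8c.png

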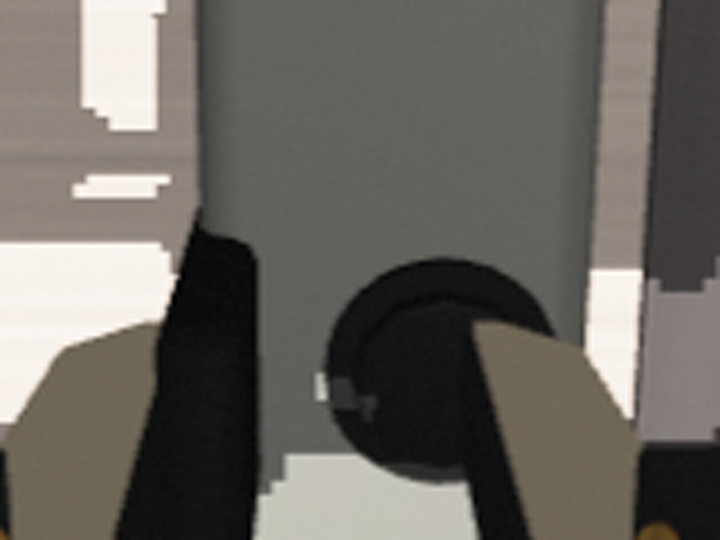

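View pics/s8.png

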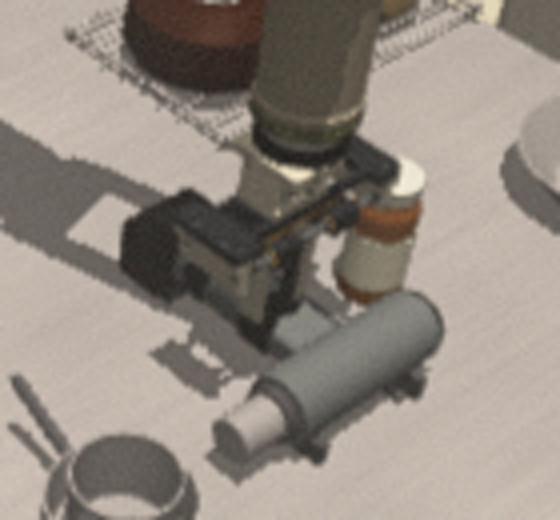

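Emit:
jog_arm:
  commands: [0.25,0,0,0.0015,0,0.25,0,0,0.001,0,0.25,0,0,0,0,0.25,0,0,0,0]

```text
t: 20.22
tool_pos: [0.5091, 0.2234, 0.0643]
orientation: [2.205, 2.231, 0.0]
force: [-2.6, -15.9, 19.3]
opening: 0.0353
```

Emit:
jog_arm:
  commands: [0.25,-0.0015,0,0,0,0.25,-0.0015,0,0,0,0.25,-0.0015,0,0,0,0.25,-0.0015,0,0,0,0.25,-0.0015,0,0,0,0.25,-0.0015,0,0,0,0.25,0,0,0,0,0.25,0,0,0,0]

```text
t: 20.88
tool_pos: [0.5092, 0.2176, 0.0642]
orientation: [2.207, 2.233, 0.007]
force: [-1.0, -1.5, 12.4]
opening: 0.0353
```

Emit:
jog_arm:
  commands: [0.25,-0.0015,0,0,0,0.25,-0.0015,0,0,0,0.25,-0.001,0,0,0,0.25,0,0,0,0,0.25,0,0,0,0]

```text
t: 21.3
tool_pos: [0.5092, 0.2151, 0.0642]
orientation: [2.208, 2.235, 0.01]
force: [0.4, 5.8, 10.2]
opening: 0.0355
```

Run:
```python
from h import *
from plant import robot
s=robot.read_state(); todo(s,(.507,.2235,.064),90.9)
p=robot.read_camera("wrist"); pickle.dump(p,open("w9.pkl","wb"))
cv2.imwrite('pics/w9c.png',cv2.resize(p["img"][150:270,180:340],None,fx=4.5,fy=4.5,interpolation=cv2.INTER_CUBIC))
```

```text
tool at [0.5092 0.2151 0.0642] yaw 90.7 tilt 0.38 | shift [ 0.0084 -0.0021  0.0002] turn -0.2 F [ 0.38  5.85 10.18] open 0.0355 t 21.3 q6 -1.28
```

View pics/w9c.png

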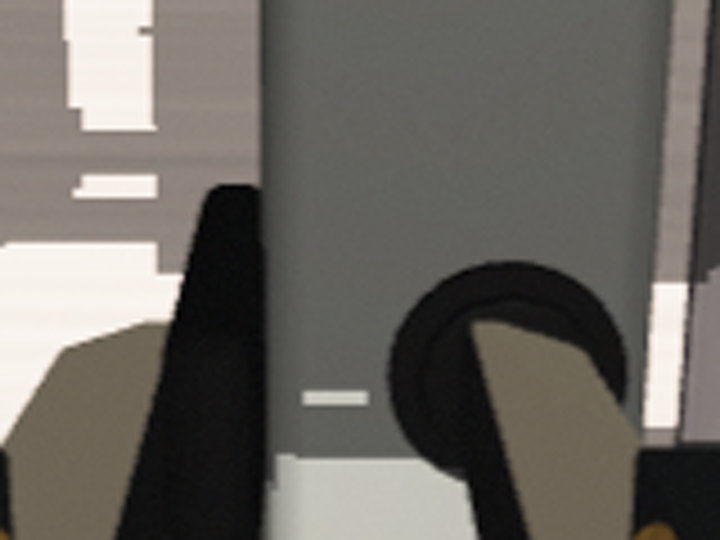

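Emit:
jog_arm:
  commands: [0.25,0,0,-0.005,0,0.25,0,0,-0.01,0,0.25,0,0,-0.03,0,0.25,0,0,-0.035,0,0.25,0,0,-0.035,0,0.25,0,0,0,0,0.25,0,0,0,0]

```text
t: 21.93
tool_pos: [0.509, 0.2132, 0.1802]
orientation: [2.206, 2.233, 0.008]
force: [-0.1, 0.6, -0.5]
opening: 0.0351
```

Run:
```python
from h import *
from plant import robot
s=robot.read_state(); todo(s,(.507,.203,.08),90.9)
p=robot.read_camera("wrist"); pickle.dump(p,open("w10.pkl","wb")); cv2.imwrite("pics/w10.png",p["img"])
cv2.imwrite('pics/w10c.png',cv2.resize(p["img"][130:250,200:340],None,fx=4.5,fy=4.5,interpolation=cv2.INTER_CUBIC))
p=robot.read_camera("scene"); cv2.imwrite("pics/s10.png",cv2.resize(p["img"][110:280,220:400],None,fx=4,fy=4,interpolation=cv2.INTER_CUBIC))
```

```text
tool at [0.509  0.2132 0.1802] yaw 90.69 tilt 0.34 | shift [-0.0104 -0.0027  0.1001] turn -0.21 F [-0.14  0.59 -0.53] open 0.0351 t 21.9333 q6 -1.28
```

View pics/w10c.png

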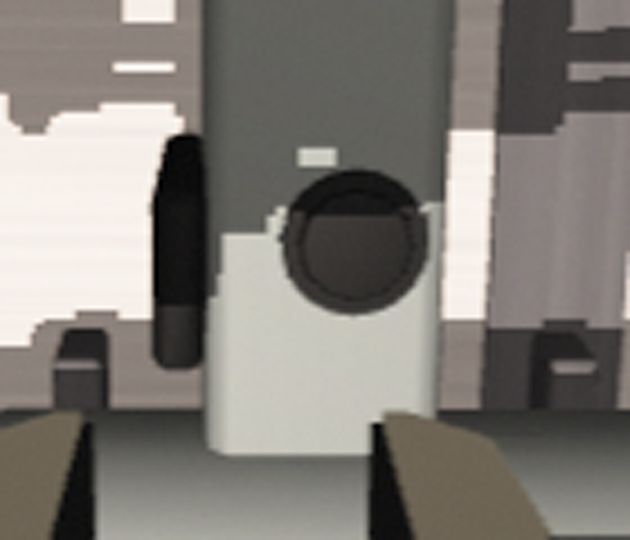

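View pics/s10.png

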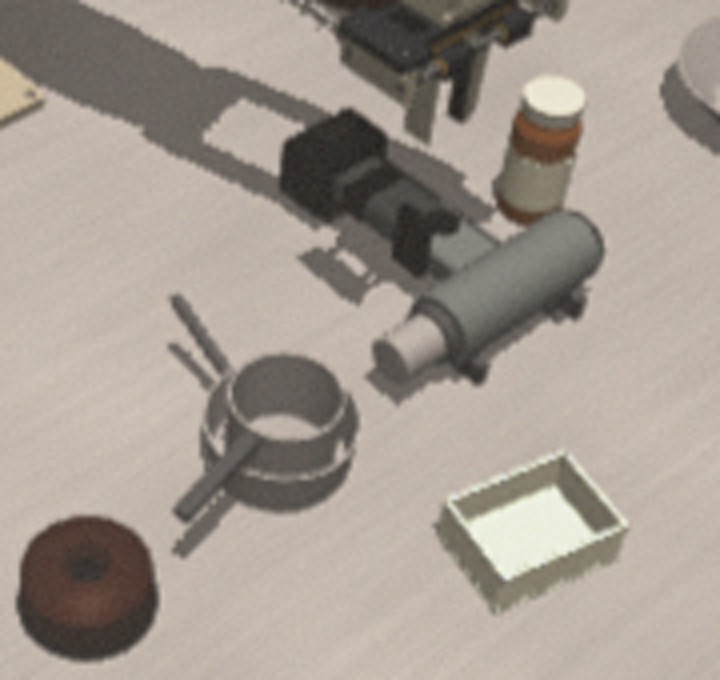

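Run:
```python
from h import *
p=pickle.load(open("w10.pkl","rb")); q=pickle.load(open("w6.pkl" if 0 else "w7.pkl","rb"))
a=atz(p,200+153/4.5,130+250/4.5,.092); l=atz(p,200+358/4.5,130+248/4.5,.0645); l2=atz(p,200+358/4.5,130+248/4.5,.072)
b=atz(q,180+248/4.5,150+280/4.5,.092); lb=atz(q,180+545/4.5,150+262/4.5,.072)
print("now trig front",a,"lock",l,l2); print("before",b,lb); print("travel",((a-l)-(b-lb))[1])
```

```text
now trig front [0.50277089 0.19832386 0.092     ] lock [0.50919498 0.23925892 0.0645    ] [0.50720311 0.23851313 0.072     ]
before [0.50352838 0.19140541 0.092     ] [0.50683916 0.23892553 0.072     ]
travel 0.006585065803653506
```

Run:
```python
from plant import robot
print(robot.close_job(), robot.read_state()["t"])
```

```text
the job is handed in; nothing more can be done
the job is handed in; nothing more can be done
```

The small steel pan now sits inside the big pan, and the gun's trigger and lock button are held in by the lock. I handed the job in at about 22 s of the 50 s allowed; it gave no verdict.

- **Pan:** I took the steel pan, not the green one, by its handle and turned it so the handles are about 105° apart. It came down level, touching at the height expected for the big pan's floor (6.9 N, tool end 51 mm up). After I let go, the pictures showed it seated with the fingers clear. The network's positions for the two pans agree within about 10 mm.
- **Gun:** With the jaws about 35 mm apart, one finger squeezed the trigger to its stop (about 12 to 16 N). The other finger pressed the button to about 64 mm high, its fully pressed height. I then eased the trigger back with the button still held, and lifted clear.
- **Last checks:** After I let go, the wrist picture put the trigger about 6.6 mm in, against the 7.5 mm expected and the 6 mm minimum. The button looks sunk and the force reading is near zero. The cake, carton and jar look undisturbed; the last pictures did not cover the spatula.
- **Disagreements:** The scene and top cameras differed by several millimetres, more than 10 mm in places, so I used close wrist-camera fits for the pans and the gun. I read the trigger and button positions from pictures and forces, because neither joint is reported directly.

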